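Damp reading on the camper worktop

ROBOT

A 6-joint arm with a two-finger parallel gripper is mounted at the origin on a cart in front of the work surface, level with it; the furniture and walls round the work are solid. World frame = base frame: x ahead of the robot, y to its left, z up, the work surface at z = 0. Lengths are in mm, angles in degrees, forces in N, time in s.
With the tool pointing down it reaches from about 325 to 875 mm from the base axis. Payload 4.4 kg.
Tool frame: the origin (TCP) lies at the very end of the fingers, on their centre line; the grasp point (between the pads) lies 19 mm behind it; z points along the fingers, y is the line along which they close (so a half turn about z gives the same grasp; the last joint's range is limited). The gripper opens to 85 mm and grips with 20 to 120 N. Pads are 22 mm wide; open, the fingers measure 114 mm over their backs; the gripper's body (76 mm by 85 mm) begins 54 mm behind the grasp point. The pads swing forward as they close: fully open they stand 13 mm farther back than shut.
Start: joints at [-81.446, 11.837, 88.321, -0, 79.842, -8.623], TCP at [169.802, -549.358, 231.282] pointing down, gripper open.
Joint ranges: [-156.59, 156.59], [-49.26, 127.26], [12.9, 141.05], [-63.56, 243.56], [4.71, 150.69], [-161.64, 161.64]. Speed limits (degrees/s): [159.86, 159.86, 180, 180, 180, 180].

INTERFACE

Orientations are given as [roll, pitch, yaw] about the fixed x, y, z axes, in that order (R = Rz(yaw) Ry(pitch) Rx(roll)).
In Python, from bench import manip gives the robot as it stands. The module is installed in compiled form; this text tells all that it offers. Calls block until the motion is done:
- manip.reach(position, orientation): joint-space move of the TCP to a pose.
- manip.move_straight(position, frame=None, rate=150, stop_force=None): straight line of the TCP; frame=None keeps the orientation; rate is the mean speed in mm/s. With stop_force (N) it stops when the force on the tool has changed by that much, and returns True; else False.
- manip.set_joints(angles): joint-space move.
- manip.grip(opening, force=None): opening from 0.0 (shut) to 1.0 (fully open); force is the grip in N (None keeps the last); returns when the fingers have stopped.
- manip.pause(seconds).
- manip.ik(position, orientation): joint angles nearest the present ones, or None.
- manip.grab_frame(name): name is "scene" or "side" or "wrist"; returns the picture (400x640x3 uint8, red, green, blue); there is no depth.
- manip.get_calibration(name): a dict with "fx", "fy", "cx", "cy" (pixels), "R" (3x3) and "t" (3): a world point X has camera coordinates R X + t. Camera axes: x right, y down, z forward; pixel columns grow to the right and rows downward; lengths in mm; the calibration is good to about 2 mm. A picture is of the moment at which its call begins: read the wrist's pose just before it. get_calibration takes no time and is no camera call; for the wrist camera it gives the pose at the moment of the call.
A pose or a line that the arm cannot do raises manip.IKError and nothing moves.
- manip.sign_off(): hands the job in; it is judged then, once.
Readings, each from a call of its own:
- manip.read_time_s(): time.
- manip.read_joint_pos(): joint angles.
- manip.read_joint_velocities(): joint speeds.
- manip.read_effort(): joint torques, N m.
- manip.read_position(): TCP position.
- manip.read_ee_rot(): TCP orientation.
- manip.read_force(): force on the tool from outside, world axes, zero at the start.
- manip.read_torque(): the same for the moment, N m.
- manip.read_gripper_width(): opening from 0.0 (shut) to 1.0 (fully open).
- manip.read_finger_force(): force on a finger pad.
Only numpy, scipy, OpenCV 4.12 (cv2) and the standard library are available. Lean on these libraries where they do the work, as an engineer would, in place of code of your own. Each camera call takes 0.05 s, during which the arm holds its last target. There are 200 camera calls.

TASK

Take a damp reading of the camper worktop beside the sink, at the orange ring sticker (the green ones are done). While the damp meter still stands in its charging stand, turn the scale knob on its top clockwise until the white pointer stands at the orange dot; then lift the meter out, hold it upright with its spring-loaded sensor tip on the white centre of the orange sticker, and press gently until the tip is pushed about half way in. Finish while holding it there - do not let go or put it down - and leave the mug, notebook, pen, tape and screwdriver where they are.

Things in the scene. Friction and masses are not known exactly. Their poses are not given: they have to be found in the camera images.
- meter: Hand-held damp meter, 0.22 to 0.3 kg, standing upright in the stand. Origin at the lower end of its black nose, z up along it, display on its -x face. Nose 34 x 34 mm from z = 0 to 34 mm, yellow housing 46 x 46 mm (faces square to its x and y) from z = 34 to 110 mm, scale knob above. The steel sensor tip sticks out 18 mm below the origin when free.
- housing_grip (a point): Point on the meter's axis, 90 mm above its origin, inside the housing: grip the housing here on its two rubber-inlaid sides, i.e. across the meter's own y (46 mm), from above past the knob; the knob's top is 42 mm higher.
- scale_knob (a joint): Angle of the scale knob on the meter's top (rad), 0 to 2.25, growing clockwise seen from above: pointer at the white dot 0, blue 0.75, orange 1.5, green 2.25. Starts at 0.1 to 0.9. Light friction (0.02 N m); stays where it is left. The square nose keeps the meter from turning in the stand.
- knob_top (a point): Centre of the top face of the scale knob, on its axis, 132 mm above the meter's origin. Fluted grey knob, 30 mm across, from z = 112 to 132 mm of the meter, above a dial face (z = 110 mm) with four coloured dots; white pointer line on its top and side.
- sensor_tip (a joint): How far the sensor tip is pushed in (m): 0 free, 0.010 at its stop. Spring: 1 N to start, 3 N at half travel (0.005), 5 N at the stop.
- tip_end (a point): Lowest point of the rounded sensor tip (ball of 12 mm diameter), on the meter's axis, 18 mm below the meter's origin when free.
- stand: Grey charging stand, fixed; foot 104 x 90 x 14 mm; square cup, 52 mm outside, 36 mm inside, rim 68 mm above the worktop. The meter's nose hangs in the cup with 1 mm play each side, its housing rests on the rim, its origin 34 mm above the worktop, its yaw that of the stand. Lift it 55 mm to draw it clear. Origin under its centre, on the worktop.
- spot_orange: The spot to be measured: orange ring sticker, 28 mm across, 1 mm thick, white centre 14 mm across, stuck flat on the worktop. Origin at its centre, on the worktop.
- spot_green_1: Green ring sticker of the same size, a spot already measured. Origin at its centre.
- spot_green_2: Another green ring sticker, a spot already measured. Origin at its centre.
- mug: White mug, 80 x 113 mm over the handle, 91 mm high, a bystander. Origin at the centre of its underside.
- notebook: Spiral notebook, 148 x 109 x 13 mm, lying flat, a bystander.
- pen: Blue and white marker pen, 135 mm long, 16 mm thick, lying on the notebook, a bystander.
- tape: Roll of black tape lying flat, 62 mm across, 19 mm high, a bystander.
- screwdriver_1: Yellow-handled screwdriver, 157 mm long, 25 mm thick, lying, a bystander.
Mind the look-alikes: they are no part of the job. Leave any blue look-alike of the stand alone.

How it is judged:
By the outcome, as a careful person would: the job done as asked, in the order asked, and still so for the second after the job is handed in, while the arm keeps its last pose, push and grip.
It also fails if it takes over 54 s, if anything falls off the work surface, if the arm or the gripper's body presses on something with over 40 N, if the wrist force passes 120 N, or if a joint passes its speed limit or range.

## Working session

There is one attempt and no reset: what is moved stays moved. The work goes in short steps, each a Python script; the robot and the scene stay as the last script left them, time stands still between calls to the robot, and variables do not carry over. Pictures are saved under pics/ and viewed, at most 10 in all, crops included, and the job is handed in when it is done.

```bash
mkdir -p pics; cat > h.py <<'E'
import numpy as np, cv2
from bench import manip
def snap(n,f):
    c=manip.get_calibration(n); im=manip.grab_frame(n); cv2.imwrite(f'pics/{f}.png',im[:,:,::-1]); return im,c
def ray(c,u,v,z):
    R=np.array(c['R']);t=np.array(c['t']); C=-R.T@t
    d=R.T@np.array([(u-c['cx'])/c['fx'],(v-c['cy'])/c['fy'],1]); return C+d*(z-C[2])/d[2]
def proj(c,X):
    p=np.array(c['R'])@np.array(X)+np.array(c['t']); return np.array([c['fx']*p[0]/p[2]+c['cx'],c['fy']*p[1]/p[2]+c['cy']])
E
python3 - <<'E'
from h import *
a,c=snap('scene','scene');b,d=snap('side','side')
cv2.imwrite('pics/both.png',np.vstack([a,b])[:,:,::-1][:, :])
for k in (c,d): print(k, -np.array(k['R']).T@np.array(k['t']))
E
```

```text
{'fx': 377.53978005274456, 'fy': 377.53978005274456, 'cx': 319.6736989001285, 'cy': 202.54977872920125, 'R': array([[-0.47740336, -0.87827568, -0.02679297],
       [-0.33771438,  0.21155045, -0.91716705],
       [ 0.81119358, -0.42881026, -0.39760122]]), 't': array([305.76567512, 266.76597914, 574.03855593])} [-229.59212338  458.26571728  481.09976995]
{'fx': 424.1986374056503, 'fy': 424.1986374056503, 'cx': 317.1430107070841, 'cy': 200.70628206027672, 'R': array([[ 0.13784759, -0.99012241, -0.02560577],
       [-0.38834903, -0.03024844, -0.92101578],
       [ 0.91114383,  0.13690378, -0.38868275]]), 't': array([  6.95058512, 323.38355142, 780.78059463])} [-586.77585018  -90.2280379   601.49527989]
```

View pics/scene.png

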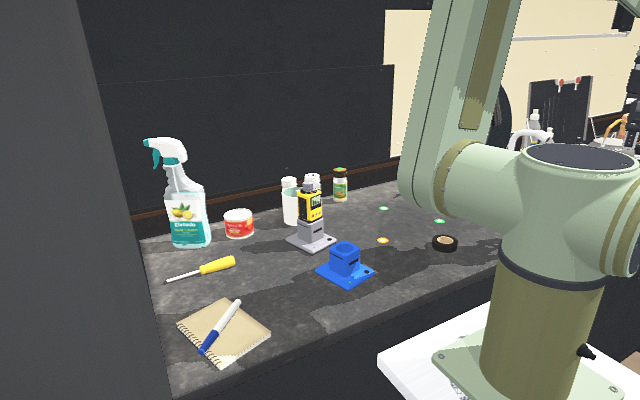

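View pics/side.png

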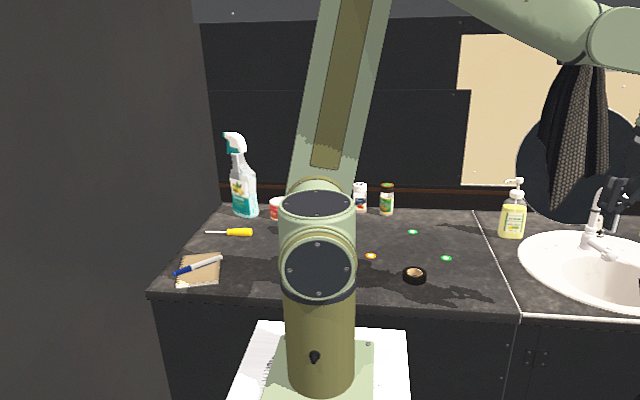

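The scene view shows the meter in its grey stand at (310,205)/(312,237), with the blue look-alike stand at (345,262). The orange ring is at (383,240), with green rings at (384,209) and (439,221). The tape is at (445,243), and a white mug or bottles sit behind the meter at (290,200). In the side view the orange ring is at (371,256) and the meter is hidden by the arm.

```bash
python3 - <<'E'
from h import *
c=manip.get_calibration('scene');d=manip.get_calibration('side')
print('orange',ray(c,383,240,1),ray(d,371,256,1))
print('stand foot',ray(c,312,240,14),'knob',ray(c,308,184,166),'mug',ray(c,290,222,0), 'blue',ray(c,345,270,14),'tape',ray(c,445,243,19))
w=manip.get_calibration('wrist');R=np.array(w['R']);print(w['fx'],R, -R.T@np.array(w['t']),manip.read_position(),manip.read_ee_rot())
E
```

```text
orange [449.66840824 -82.26896643   1.        ] [443.03478799 -81.72085032   1.        ]
stand foot [524.02759256  85.02074771  14.        ] knob [525.25487367  89.10815512 166.        ] mug [673.73972787  79.16218678   0.        ] blue [366.5241994   85.14446094  14.        ] tape [ 334.83247851 -180.45819918   19.        ]
347.4930429904175 [[ 0.29492207 -0.9555201  -0.00152056]
 [-0.90376924 -0.27946503  0.324192  ]
 [-0.31019692 -0.09423714 -0.94599008]] [ 248.62465385 -524.42369521  373.67723549] [ 169.68949803 -548.65204221  230.19327963] [-1.79877716e+02 -1.62817992e-02  1.71785540e+01]
```

```bash
python3 - <<'E'
from h import *
manip.reach([510,20,360],[180,0,0])
w=manip.get_calibration('wrist')
im,c=snap('wrist','w1'); import pickle; pickle.dump(w,open('w1.pkl','wb'))
print(manip.read_time_s(),manip.read_position(),manip.read_ee_rot(),manip.read_joint_pos())
E
```

```text
2.55 [509.99241507  19.26976041 359.67418964] [ 1.79991740e+02  3.55696885e-02 -6.82158019e-02] [-7.55204940e+00 -1.71545935e-01  8.65124581e+01 -1.28487485e-02
  9.36932787e+01  8.25153400e+01]
```

View pics/w1.png

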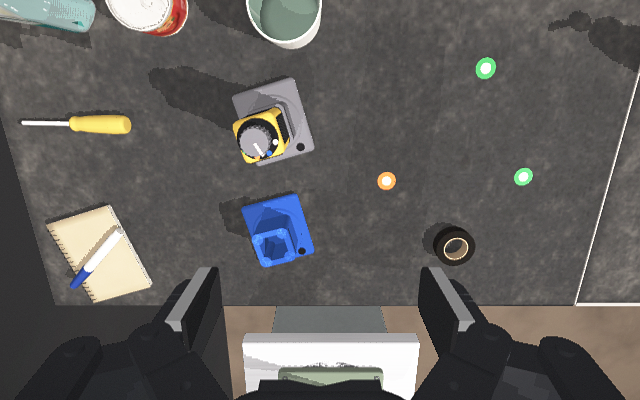

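The wrist view shows the yellow meter with its knob at (255,140) in the grey stand (foot about 233–313 by 78–165). The blue look-alike is at (277,230). The orange ring is at (386,181), with green rings at (486,68) and (523,177). The grey stand holding the meter fits the description, and the orange ring is the only one of its colour. I'll confirm with an enlarged crop and measure.

```bash
python3 - <<'E'
from h import *
import pickle; w=pickle.load(open('w1.pkl','rb'))
im=cv2.imread('pics/w1.png'); 
cv2.imwrite('pics/crop.png',cv2.resize(im[70:200,220:410],None,fx=4,fy=4,interpolation=cv2.INTER_CUBIC))
hsv=cv2.cvtColor(im,cv2.COLOR_BGR2HSV)
def blobs(m,a=30):
    n,l,s,ce=cv2.connectedComponentsWithStats(m); return [(s[i],ce[i],l==i) for i in range(1,n) if s[i][4]>a]
o=cv2.inRange(hsv,(8,120,150),(20,255,255)); 
for s,ce,l in blobs(o,20):
    hull=cv2.convexHull(np.argwhere(l)[:,::-1].astype(np.int32));M=cv2.moments(hull);u=M['m10']/M['m00'],M['m01']/M['m00']
    print('or',s,u,ray(w,*u,1))
b=cv2.inRange(hsv,(100,120,60),(130,255,255))
y=cv2.inRange(hsv[70:200,220:340],(22,120,100),(34,255,255))
# grey stand foot
g=cv2.inRange(hsv,(0,0,95),(180,60,190)); g[:70]=0;g[172:]=0;g[:,:228]=0;g[:,320:]=0
for s,ce,l in blobs(g,100):
    r=cv2.minAreaRect(np.argwhere(l)[:,::-1].astype(np.float32)); print('grey',s,r); print([ray(w,*p,14).round(1) for p in cv2.boxPoints(r)])
print('knob',ray(w,254,139,166),'cam',-w['R'].T@w['t'])
E
```

```text
or [157  14  16  18  96] (165.5266955266955, 23.88167388167388) [661.29202015 218.9083431    1.        ]
or [377 172  19  18 192] (386.13558201058197, 180.38492063492063) [449.08704227 -81.28650661   1.        ]
grey [ 232   77   83   90 2880] ((274.2695007324219, 124.52012634277344), (81.75716400146484, 65.24513244628906), 72.47443389892578)
[array([572.4, 138.2,  14. ]), array([597.3,  53.6,  14. ]), array([492.5,  21.3,  14. ]), array([463.8, 111.7,  14. ])]
grey [239 126  33  31 685] ((255.0, 141.0), (30.0, 32.0), 90.0)
[array([531.6, 130.4,  14. ]), array([531.5,  86. ,  14. ]), array([489.3,  87.9,  14. ]), array([489.4, 133.6,  14. ])]
knob [538.13644642  82.24753923 166.        ] cam [592.66903253  19.18448146 503.10525392]
```

View pics/crop.png

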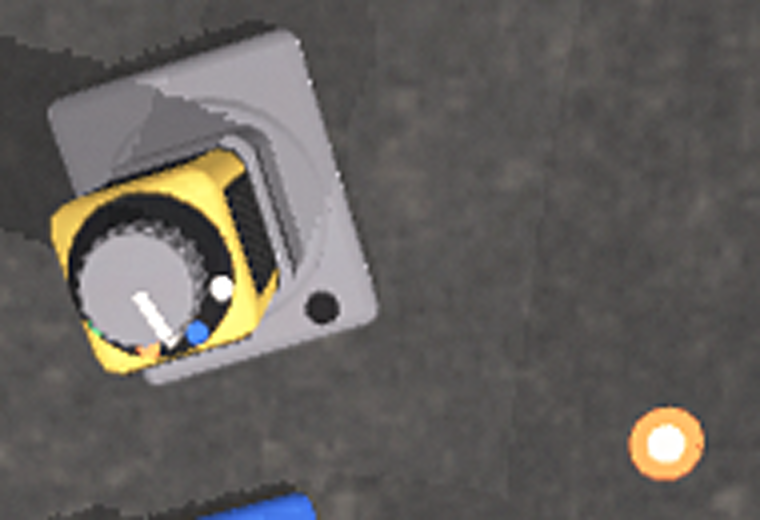

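The crop confirms the meter in the grey stand, with the rubber inlay on its right (−y) side. The dots are white (221,288), blue (197,332), orange (148,350) and green (93,328), with the pointer between blue and orange. The orange sticker at (667,443) has a white centre. Next I'll look from straight above the knob.

```bash
cat >> h.py <<'E'
def dots(im,w,ctr,show=None):
    """angles (deg, world) of coloured dots on the dial plane and of the white pointer"""
    hsv=cv2.cvtColor(im,cv2.COLOR_RGB2HSV)
    for n,lo,hi in (('white',(0,0,225),(180,40,255)),('blue',(100,120,120),(125,255,255)),('orange',(6,120,150),(18,255,255)),('green',(45,100,100),(85,255,255))):
        k,l,s,ce=cv2.connectedComponentsWithStats(cv2.inRange(hsv,lo,hi))
        for i in range(1,k):
            if s[i][4]<12: continue
            for z in ((144,166) if n=='white' else (144,)):
                P=ray(w,*ce[i],z)-ctr
                if np.hypot(*P[:2])<24: print(n,z,s[i],ce[i].round(1),'r',np.hypot(*P[:2]).round(1),'ang',np.degrees(np.arctan2(P[1],P[0])).round(1))
E
python3 - <<'E'
from h import *
import pickle; w=pickle.load(open('w1.pkl','rb'))
C=np.array([(45,105),(300,28),(378,312),(150,383)])/4+[220,70]
P=np.array([ray(w,*p,14)[:2] for p in C]); print(P.round(1))
e=P[1]-P[2]; print('yaw',np.degrees(np.arctan2(*e[::-1])),np.hypot(*e), 'knob',ray(w,255,141.5,166))
ctr=np.array([533,82,0])
manip.reach([533,82,262],[180,0,45])
w=manip.get_calibration('wrist');im,_=snap('wrist','w2');pickle.dump(w,open('w2.pkl','wb'))
dots(im,w,ctr); print(manip.read_time_s(),manip.read_position())
u=proj(w,[533,82,166]).astype(int);print(u)
x,y=u-[75,65]; cv2.imwrite('pics/c2.png',cv2.resize(im[y:y+130,x:x+150,::-1],None,fx=4,fy=4,interpolation=cv2.INTER_CUBIC));print(x,y)
E
```

```text
[[571.3 137.8]
 [595.7  51.1]
 [500.7  25.8]
 [475.1 108.1]]
yaw 14.92092254397455 98.32466337444568 knob [535.71221219  81.42901042 166.        ]
white 144 [315 198   8  19  77] [318.3 206.7] r 14.0 ang -138.5
white 166 [315 198   8  19  77] [318.3 206.7] r 5.9 ang -142.4
green 144 [294 184   7   8  45] [296.9 187.1] r 17.8 ang 127.2
3.275 [533.8201577   81.2894029  263.23290238]
[319 199]
244 134
```

View pics/c2.png

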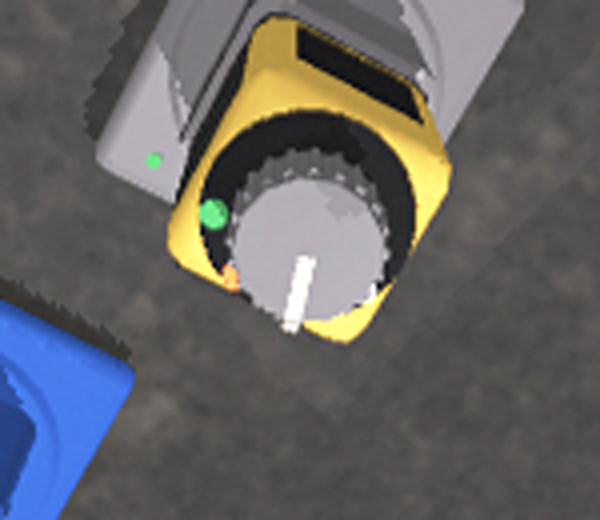

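```bash
python3 - <<'E'
from h import *
import pickle
w1=pickle.load(open('w1.pkl','rb'));w2=pickle.load(open('w2.pkl','rb'))
k1=ray(w1,255,141.5,166);k2=ray(w2,321.6,196.9,166);print('knob',k1,k2)
c=k2
A=lambda P,c:(np.degrees(np.arctan2(P[1]-c[1],P[0]-c[0])).round(1),np.hypot(*(P-c)[:2]).round(1))
for n,p in dict(white=(221,288),blue=(197,332),green=(95,328)).items(): print(n,A(ray(w1,p[0]/4+220,p[1]/4+70,144),k1))
f=lambda x,y,z:ray(w2,x/4+244,y/4+134,z)
print('green2',A(f(214,215,144),c))
print('ptr',A(f(293.5,322,166),c),A(f(293.5,322,166),f(307,258,166)),'w1',A(ray(w1,220+172/4,70+340/4,166),ray(w1,220+138/4,70+297/4,166)))
print('edges',A(f(450,185,144),f(365,330,144)))
E
```

```text
knob [535.71221219  81.42901042 166.        ] [535.3830471   81.99307421 166.        ]
white (np.float64(-104.2), np.float64(17.4))
blue (np.float64(-147.4), np.float64(18.7))
green (np.float64(131.7), np.float64(22.1))
green2 (np.float64(134.3), np.float64(18.9))
ptr (np.float64(-147.9), np.float64(14.1)) (np.float64(-146.4), np.float64(12.8)) w1 (np.float64(-144.1), np.float64(13.1))
edges (np.float64(16.9), np.float64(34.5))
```

```bash
python3 - <<'E'
from h import *
k=[535.5,82]
manip.reach(k+[200],[180,0,40])
manip.grip(0.7,20)
print(manip.move_straight(k+[148],rate=60,stop_force=6),manip.read_position())
manip.grip(0.0,20); print(manip.read_gripper_width(),manip.read_finger_force(),manip.read_force())
for y in (20,0): manip.reach(k+[148],[180,0,y])
manip.pause(.2); print(manip.read_ee_rot(),manip.read_position(),manip.read_torque(),manip.read_force())
manip.grip(0.7)
manip.move_straight(k+[262],rate=150)
manip.reach([545,85,300],[180,0,197])
manip.pause(.3)
import pickle
w=manip.get_calibration('wrist');im,_=snap('wrist','w3');pickle.dump(w,open('w3.pkl','wb'))
print(manip.read_time_s(),manip.read_position())
u=proj(w,k+[166]).astype(int)
x,y=u-[75,65]; cv2.imwrite('pics/c3.png',cv2.resize(im[y:y+130,x:x+150,::-1],None,fx=5,fy=4.6*1,interpolation=cv2.INTER_CUBIC) if 0 else cv2.resize(im[y:y+110,x:x+150,::-1],None,fx=5,fy=5,interpolation=cv2.INTER_CUBIC));print(x,y)
E
```

```text
False [535.95265161  82.0114265  148.4666684 ]
0.32024615190901645 21.001525819301605 [-0.78726922  0.5275459   3.24393806]
[-1.79959057e+02 -5.05728307e-02  2.59978924e-01] [535.83030843  82.37326048 148.62070327] [ 0.32163886  0.29757824 -0.03248776] [-1.64259739  3.01786023  5.16234486]
11.025 [544.98897998  84.97583246 300.00895795]
244 110
```

View pics/c3.png

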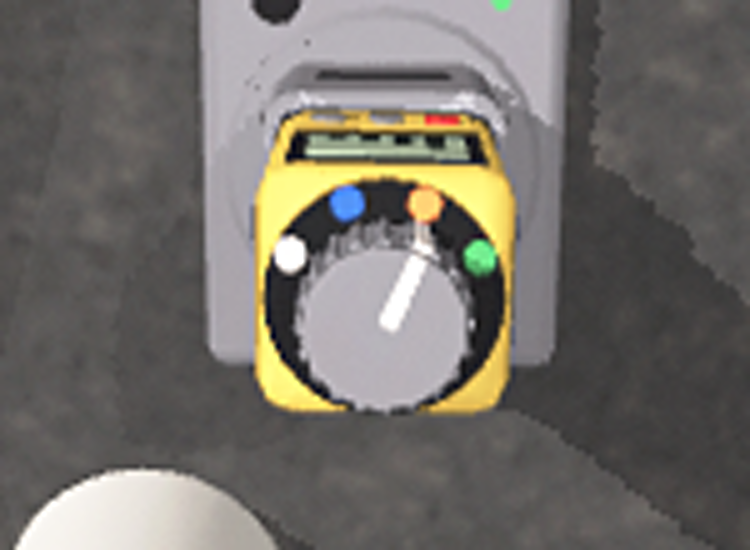

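The view from the display side shows the four dots: white (291,254), blue (347,204), orange (425,204) and green (480,257). The pointer runs from (390,325) to (424,255), close to the orange dot. I'll measure it.

```bash
python3 - <<'E'
from h import *
import pickle
w=pickle.load(open('w3.pkl','rb'))
f=lambda x,y,z:ray(w,x/5+244,y/5+110,z)[:2]
D=np.array([f(*p,144) for p in ((291,254),(347,204),(425,204),(480,257))])
# circle through dots
A=np.c_[2*D,np.ones(4)];s=np.linalg.lstsq(A,(D**2).sum(1),rcond=None)[0];c=s[:2];print('ctr dots',c,np.sqrt(s[2]+c@c))
a=np.degrees(np.arctan2(*(D-c).T[::-1]))%360;print(a,np.diff(a))
k=f(385,330,166);print('knob top',k)
g=lambda P,Q:np.degrees(np.arctan2(*(P-Q)[::-1]))%360
print('mid->meter yaw',a.mean()-180)
for q in ((k),c,f(390,325,166)): print('ptr',g(f(424,256,166),q))
im=cv2.imread('pics/w3.png');hsv=cv2.cvtColor(im,cv2.COLOR_BGR2HSV)
m=cv2.inRange(hsv,(0,0,235),(180,25,255));m[:160]=0;m[177:]=0;m[:,:318]=0;m[:,333:]=0
pts=np.argwhere(m)[:,::-1];P=np.array([ray(w,*p,166)[:2] for p in pts]);v=cv2.fitLine(P.astype(np.float32),cv2.DIST_L2,0,.01,.01).ravel();print(len(P),np.degrees(np.arctan2(v[1],v[0]))%180,v[2:])
# housing top edges -> yaw
Y=[f(256,200,144),f(254,380,144),f(514,200,144),f(512,380,144)];print('edge',g(Y[0],Y[1]),g(Y[2],Y[3]),np.linalg.norm(Y[0]-Y[2]),(Y[1]+Y[3])/2)
# foot edges
F=[f(203,80,14),f(212,350,14),f(566,80,14),f(554,350,14)];print('foot',g(F[0],F[1]),g(F[2],F[3]),np.linalg.norm(F[0]-F[2]))
E
```

```text
ctr dots [536.00107715  83.59399561] 18.42369709918134
[260.33448663 218.08372922 174.88967949 131.8522395 ] [-42.25075742 -43.19404973 -43.03743998]
knob top [535.63801297  83.41950966]
mid->meter yaw 16.290033710439786
ptr 170.01509119587774
ptr 170.95687149328506
ptr 171.5669401989229
56 171.92096 [528.3212   83.95092]
edge 195.05673078057004 197.7920404315241 44.82719195204876 [550.2456993   87.60722151]
foot 197.06235524059093 196.39265516926125 88.47123908147792
```

Pointer is at about 171.5° and the orange dot at 174.8°, so it overshot by about 3°. I'll nudge it back with one small regrip, then grip the housing.

```bash
python3 - <<'E'
from h import *
import pickle
def orange(im,w,z=1):
    hsv=cv2.cvtColor(im,cv2.COLOR_RGB2HSV);n,l,s,ce=cv2.connectedComponentsWithStats(cv2.inRange(hsv,(8,120,150),(20,255,255)))
    for i in range(1,n):
        if s[i][4]>60:
            M=cv2.moments(cv2.convexHull(np.argwhere(l==i)[:,::-1].astype(np.int32)));u=M['m10']/M['m00'],M['m01']/M['m00'];print('or',s[i],u,ray(w,*u,1))
orange(cv2.imread('pics/w3.png')[:,:,::-1],pickle.load(open('w3.pkl','rb')))
k=[535.8,83.3]
manip.reach(k+[200],[180,0,0]); 
manip.move_straight(k+[148],rate=80,stop_force=6)
manip.grip(0.0,20); manip.reach(k+[148],[180,0,3.2]); manip.pause(.2); manip.grip(0.7)
manip.move_straight(k+[200],rate=150)
manip.grip(1.0)
manip.reach(k+[262],[180,0,16.5]); manip.pause(.1)
w=manip.get_calibration('wrist');im,_=snap('wrist','w4');pickle.dump(w,open('w4.pkl','wb')); orange(im,w)
u=proj(w,k+[166]).astype(int);x,y=u-[75,65];print(x,y)
cv2.imwrite('pics/c4.png',cv2.resize(im[y:y+110,x:x+150,::-1],None,fx=5,fy=5,interpolation=cv2.INTER_CUBIC))
print(manip.read_time_s(),manip.read_position(),manip.read_force())
E
```

```text
or [194  16  25  27 360] (205.8321464903357, 29.01390301797219) [449.12304402 -81.46864013   1.        ]
or [ 70 258  38  32 534] (88.09721453606345, 273.6517247740269) [ 816.5841151  -183.40946903    1.        ]
or [364 258  24  24 103] (376.0083857442348, 266.62683438155136) [683.59411755 212.30353288   1.        ]
or [220   0  23  10  99] (230.63690476190476, 4.450892857142857) [658.1289454  215.05796077   1.        ]
or [626   7  14  34 205] (633.1139169472502, 22.594276094276093) [ 760.84719889 -191.92451921    1.        ]
244 133
17.35 [534.82537949  83.28622491 260.51996723] [ 0.12244732  0.37050189 -0.53553571]
```

View pics/c4.png

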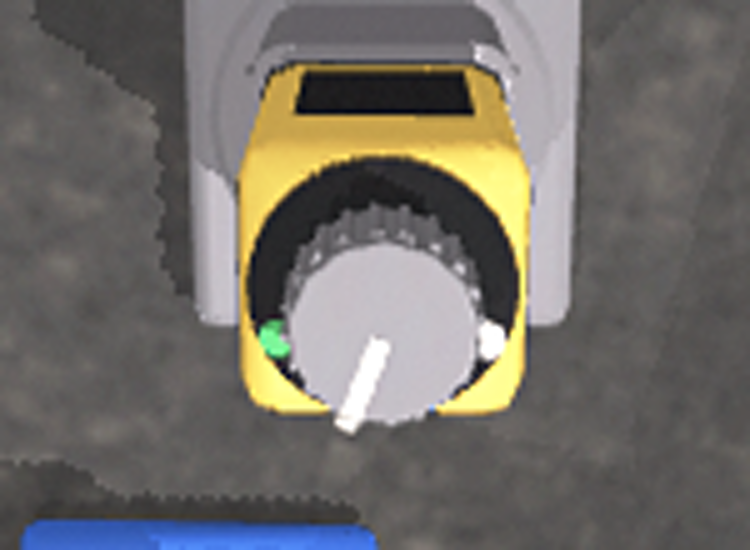

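The view from above shows the pointer from (379,343) to (350,418), about 21° off the axis where 21.5° is nominal for orange. The knob is set. Two opposed views agree on the sticker at (449.1, −81.4). Now I'll grip and lift.

```bash
python3 - <<'E'
from h import *
k=[535.8,83.3]
print(manip.move_straight(k+[105],rate=120,stop_force=8),manip.read_position())
manip.grip(0.0,60); print(manip.read_gripper_width(),manip.read_finger_force(),manip.read_position())
manip.move_straight(k+[200],rate=120); manip.pause(.2)
print(manip.read_time_s(),manip.read_position(),manip.read_force(),manip.read_torque(),manip.read_finger_force())
manip.reach([449.1,-81.4,140],[180,0,16.5]); manip.pause(.3)
print(manip.read_time_s(),manip.read_position(),manip.read_force(),manip.read_ee_rot())
w=manip.get_calibration('wrist');im,_=snap('wrist','w5')
snap('side','s5')
E
```

```text
False [536.62338014  83.30696042 105.94673381]
0.5343996351478749 62.12440252304077 [536.42250038  83.2040842  105.65168897]
20.4 [535.06642544  83.28231057 198.84662799] [-0.19659244 -0.70990583 -1.69741898] [-0.0167193  -0.01764462  0.00235623] 61.93081498146057
21.5 [449.96147817 -80.71727909 140.45125532] [ 0.32328001  0.01883494 -3.09596256] [ 1.79969119e+02 -5.12273264e-02  1.66035413e+01]
```

View pics/w5.png

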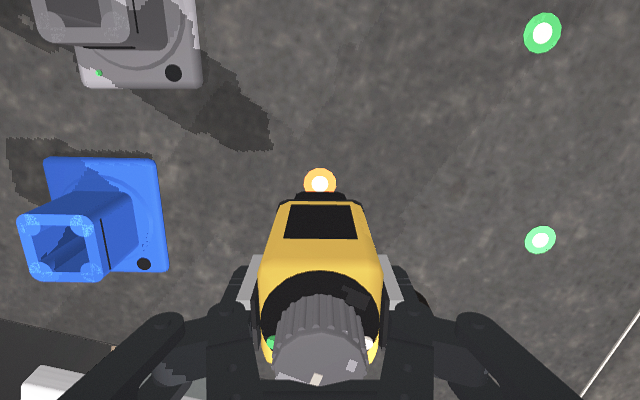

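View pics/s5.png

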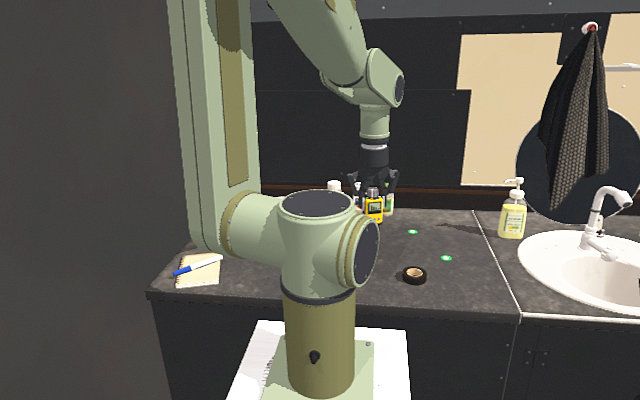

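The wrist view shows the meter upright in the grip, with the orange sticker at (320,183) just ahead of the nose. The side view shows the meter at (373,207). I'll descend and press, watching the force.

```bash
python3 - <<'E'
from h import *
im=cv2.imread('pics/w5.png');w=manip.get_calibration('wrist')
hsv=cv2.cvtColor(im,cv2.COLOR_BGR2HSV);m=cv2.inRange(hsv,(8,120,150),(20,255,255));m[:160]=0;m[192:]=0
p=np.argwhere(m)[:,::-1];print('sticker',ray(w,p[:,0].mean(),(p[:,1].min()+p[:,0].ptp()/2 if hasattr(p,'ptp') else p[:,1].min()+np.ptp(p[:,0])/2),1))
def F():
    a=[]
    for _ in range(12): a.append(np.r_[manip.read_force(),manip.read_position()]); manip.pause(.02)
    return np.mean(a,0).round(2)
X=[449.1,-81.4]
manip.move_straight(X+[97],rate=80); manip.pause(.3); print(F())
for z in (92,89,87,85): manip.move_straight(X+[z],rate=20); manip.pause(.1); print(z,F(),manip.read_time_s())
E
```

```text
sticker [448.19532489 -80.37442198   1.        ]
[-1.0000e-01 -1.0000e-01 -2.5700e+00  4.4934e+02 -8.1490e+01  9.7340e+01]
92 [-1.9000e-01 -8.0000e-02 -2.6700e+00  4.4916e+02 -8.1420e+01  9.2030e+01] 23.4833
89 [ 7.200e-01 -1.500e-01 -1.290e+00  4.495e+02 -8.156e+01  8.926e+01] 24.0833
87 [ 1.2200e+00 -2.6000e-01 -2.0000e-02  4.4932e+02 -8.1480e+01  8.7130e+01] 24.6333
85 [ 1.1700e+00 -3.4000e-01  6.5000e-01  4.4921e+02 -8.1430e+01  8.5070e+01] 25.1833
```

```bash
python3 - <<'E'
from h import *
manip.pause(.5)
a=[]
for _ in range(40): a.append(np.r_[manip.read_force(),manip.read_position()]); manip.pause(.02)
print(np.mean(a,0).round(2),np.std(a,0).round(2),manip.read_finger_force(),manip.read_ee_rot(),manip.read_time_s())
snap('wrist','w6')
E
```

```text
[  1.38  -0.52   0.62 449.16 -81.43  85.03] [0.51 0.42 0.55 0.01 0.01 0.01] 62.27668762207031 [ 1.79994548e+02 -5.43218019e-03  1.65018416e+01] 26.35
```

View pics/w6.png

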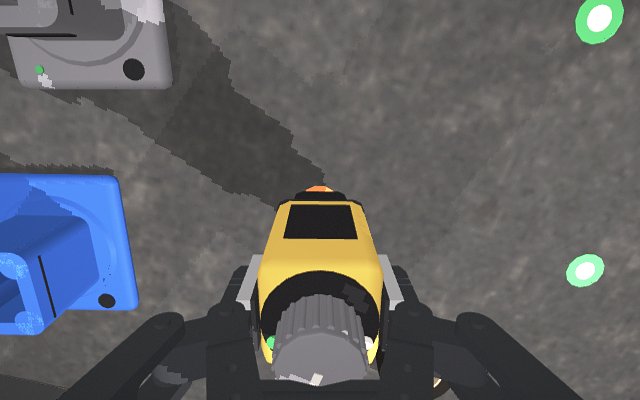

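The view shows the meter upright with the ring just peeking out beyond the nose at (318,188), centred on its axis. The push is about 3.2 N, which is about half travel, so I'm handing it in.

```bash
python3 -c "
from bench import manip
print(manip.sign_off())"
```

```text
the job is handed in; nothing more can be done
None
```

I set the scale knob to orange while the meter was in its stand, then lifted it out. It is now held upright on the orange sticker with the tip about half way in (roughly 3.2 N), and the job is handed in.

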